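# Park the clay roller at the top of the draining gutter

## Task

Roll the washed wooden clay roller up the sloped draining gutter with a fingertip, over the low catch near the top, so that it lies square in the place between the catch and the end stop and stays there by itself. Nudge it gently and steadily from behind: do not pinch or lift it, do not flick it, and do not let it run back down. Leave the bowls, bucket, rib and loop tool where they are.

Things in the scene. Friction and masses are not known exactly. Their poses are not given: they have to be found in the camera images.
- gutter: Fixed bare aluminium gutter rising 8 deg (0.14 rad) to a closed end. Origin on the floor's upper face, mid-width, at the inner face of the low tabs; +x runs up along the floor to the end stop, y across, z square off the floor. Inside width 125, side walls 24 high above the floor. Two tabs at x = 0 (10 high, 3 thick, 37 gap between); the open drip nose runs on to x = -30. Origin 55 above the bench.
- catch (a point): Floor level under the catch's square edge, mid-width, gutter x = 225 (axes as the gutter). The catch is two tongues of the sheet, one each side with a 23 gap in the middle for water: each ramps up 3.5 above the floor over the 22 before this point, then ends in a square edge. It keeps a parked roller from rolling back.
- stop (a point): Foot of the upright end stop's face at floor level, mid-width, gutter x = 264 (axes as the gutter). The stop is 32 high, the full width. Between catch and stop the roller has about 3 of play: parked, its axis is 24 to 27 down-slope of this face and 24 off the floor.
- stand: Fixed aluminium legs under the gutter with a white drip tray (105 long, 170 wide, 26 high) on the bench below the low end; origin on the bench under the middle (gutter origin at x = -135), x level, along the gutter towards its high end. The tray reaches from x = -226 to -121.
- roller: Loose smooth beech cylinder, 48 diameter, 120 long, 110 to 205 g, lying across the gutter (2.5 free at each end). Origin at its centre; y is its axis; x and z turn as it rolls. It starts against the low tabs. Let go on the slope it rolls back; a few newtons at most roll or slide it up and over the catch, and once its axis is past the catch's edge it drops in by the stop by itself.
- bowl: Bystander: larger stoneware bowl, 160 across, 70 high, on the bench; origin under its foot.
- bowl_in: Bystander: smaller bowl, 124 across, 55 high, nested in the larger; origin under its foot.
- rib: Bystander: flat steel rib, 106 x 54 x 3, on the bench; origin at the centre of its underside.
- loop: Bystander: loop tool with boxwood handle, 180 long, 19 high, lying on the bench along its x; origin on the bench under its handle.
- bucket: Bystander: white plastic bucket with snap lid, 216 across, 180 high, 3 kg; origin under its centre.

How it is judged:
At the end, for the whole second after the job is handed in: The roller lies still in the gutter between the catch and the end stop: axis 233 to 244 mm up the gutter, on the floor (axis 20 to 28 mm above it), square across to 0.1 rad (x of roller in the frame of gutter between 0.233 and 0.244 m and z of roller in the frame of gutter between 0.02 and 0.028 m and angle between the y axis of roller and the y axis of gutter, either way round below 0.1 rad and linear speed of roller below 0.02 m/s); the robot touches nothing.
It fails at once if the roller is lifted off the gutter (its axis more than 42 mm above the floor) (z of roller in the frame of gutter above 0.042 m).
It fails at once if the roller is flicked, or runs away down the gutter (faster than 0.5 m/s) (linear speed of roller above 0.5 m/s).
It fails at once if the roller is pinched between the fingers, or shoved hard (more than 30 N from the fingers) (contact force between roller and the fingers above 30 N or (distance between the grasp point and roller below 0.018 m and contact force between roller and the fingers above 1 N)).
It fails at once if a bowl is moved by more than 15 mm (distance of any of bowl, bowl_in from where it was at the start of the episode above 0.015 m).
It fails at once if the rib, the loop tool or the bucket is moved by more than 15 mm (distance of any of rib, loop, bucket from where it was at the start of the episode above 0.015 m).
It also fails if it takes over 42 s, if anything falls off the work surface, if the arm or the gripper's body presses on something with over 40 N, if the wrist force passes 120 N, or if a joint passes its speed limit or range.

## Robot

A 6-joint arm with a two-finger parallel gripper is mounted at the origin on the work surface. World frame = base frame: x ahead of the robot, y to its left, z up, the work surface at z = 0. Lengths are in m, angles in rad, forces in N, time in s.
With the tool pointing down it reaches from about 0.35 to 1 m from the base axis. Payload 7.1 kg.
Tool frame: the origin (TCP) lies at the very end of the fingers, on their centre line; the grasp point (between the pads) lies 19 mm behind it; z points along the fingers, y is the direction in which the jaws open and shut (so a half turn about z gives the same grasp; the last joint's range is limited). The gripper opens to 85 mm and grips with 20 to 120 N. Pads are 22 mm wide; open, the fingers measure 114 mm over their backs; the gripper's body (76 mm by 85 mm) begins 54 mm behind the grasp point. The pads swing forward as they close: fully open they stand 13 mm farther back than shut.
Start: joints at [1.268, 0.423, 1.63, -0, 1.089, -0.019], TCP at [0.175, 0.6, 0.193] pointing down, gripper open.
Joint ranges: [-3, 3], [-0.9, 2.11], [0.09, 2.58], [-1.31, 4.45], [0.11, 2.69], [-2.54, 2.54]. Speed limits (rad/s): [2.39, 2.39, 3.01, 3.14, 3.14, 3.14].

## Interface

Orientations are given as a unit quaternion [x, y, z, w].
In Python, from bench import observe, read_camera, close_job, trace gives the robot as it stands. The module is installed in compiled form; this text tells all that it offers.
- The arm moves only by the tool move_arm, never from a script. Its arguments are lists of equal length, an entry for each row: "dr": the turn, a rotation vector about the tool's x, y, z in rad, a list of three; "travel": the shift along the tool's x, y, z in cm, a list of three; "grip": the gripper command: -1 is shut, 1 is fully open, values between are in proportion. A call has 1 to 8 rows; each row is the pose to reach, as a shift and turn from the pose commanded when the call began, along the tool's axes at that moment; what a row does not reach only later rows make up. A row lasts 1/8 s, in which the tool goes at most 62.5 mm and 10.7 degrees, less where a joint would pass 70% of its speed; a pose out of reach is approached as far as the arm can. A call with a gripper value outside its range is refused whole. The fingers move at their own pace and stop on an object; "squeeze" is the grip in N (left out, the last holds). Time passes only in rows, so rows that repeat a pose let the fingers close. It gives the time, the measured TCP pose, the force and the opening at its end, in the units of the state.
- observe(): the state, without advancing time (a new reading comes with each control period).
- read_camera(name): name is "scene" or "side" or "wrist"; returns a dict with "pixels" (400x640x3 uint8, blue, green, red), "range_z" (400x640 float32, m along the optical axis (not along the pixel's ray), 0 where there is no reading), "intrinsics" (3x3 intrinsics, pixels), "k1" (the pictures are not rectified: a ray, as slopes to the right and down, at radius r is drawn at 1 + k1 r^2 times it, then the intrinsics apply), "world_from_camera" (4x4, takes a point from camera to world coordinates); the wrist camera has in their place "hand_eye" (4x4, takes a point from camera to tool coordinates, whose origin is the TCP and whose axes are the flange's). Camera axes: x right, y up, looking along -z (the intrinsics and any distortion apply to the point x, -y, -z); pixel columns grow to the right and rows downward; lengths in m; the calibration is good to about 2 mm. A picture is of the moment at which its call begins: read the wrist's pose just before it.
- close_job(): hands the job in, once; it reports no verdict.
Trained networks look in a picture, given as the dict that the camera call returned (one of the last four; its "shot" number tells which), for a name from the list of things; names that differ only in an ending like _2 or _b are one class to them, and where a whole thing is asked for, a point or a joint stands for the part that bears it (a point fixed in the world has none). Each returns a list of dicts, best first, with "p" (0 to 1); they miss things now and then, are a little off and sometimes report something else, mostly with a low value. They report only what shows in the picture. A call takes as long as a camera call.
- trace(query, picture): "pixels" (400x640 bool, what is visible of it) and "uv" ([column, row] in pixels, amid what is visible of it).
The state is a dict: "clock": time; "joints": joint angles; "qvel": joint speeds; "joint_efforts": joint torques, N m; "eef_pos": TCP position; "tcp_rot": TCP orientation; "contact_force": force on the tool from outside, world axes, zero at the start; "wrist_torque": the same for the moment, N m; "gripper_width": opening from 0.0 (shut) to 1.0 (fully open).
Only numpy, scipy, OpenCV 4.12 (cv2) and the standard library are available. Lean on these libraries where they do the work, as an engineer would, in place of code of your own. Each camera call takes 0.05 s, during which the arm holds its last target. There are 200 camera calls.

## Working session

There is one attempt and no reset: what is moved stays moved. The work goes in short steps, Python scripts to look and compute and a tool call to move; the robot and the scene stay as the last step left them, time stands still between calls to the robot, and variables do not carry over. Pictures are saved under pics/ and viewed, about 8 in all and at most 12, crops included, and the job is handed in when it is done.

Besides the shell and the picture viewer there is one more tool, called after "Emit:" as name(argument=value, ...) on one line, values as JSON. move_arm: Moves the arm, as the interface text tells. Its arguments: {"type":"object","properties":{"dr":{"type":"array","items":{"type":"array","items":{"type":"number"}}},"travel":{"type":"array","items":{"type":"array","items":{"type":"number"}}},"grip":{"type":"array","items":{"type":"number"}},"squeeze":{"type":"number"}},"required":["dr","travel","grip"]}

```bash
mkdir -p pics; cat > h.py <<'E'
import numpy as np, cv2
from bench import observe, read_camera, close_job, trace
from scipy.spatial.transform import Rotation as R
def cloud(d,T=None):
    K=np.array(d["intrinsics"]);z=d["range_z"]
    v,u=np.mgrid[0:400,0:640].astype(float)
    uv=np.stack([u.ravel(),v.ravel()],1)[:,None]
    n=cv2.undistortPoints(uv,K,np.array([d["k1"],0,0,0.]))[:,0].reshape(400,640,2)
    P=np.stack([n[...,0]*z,-n[...,1]*z,-z],-1)
    if T is None: T=np.array(d["world_from_camera"])
    return P@T[:3,:3].T+T[:3,3]
def wcloud():
    s=observe();T=np.eye(4);T[:3,:3]=R.from_quat(s["tcp_rot"]).as_matrix();T[:3,3]=s["eef_pos"]
    d=read_camera("wrist");return d,cloud(d,T@np.array(d["hand_eye"]))
E
python3 - <<'E'
from h import *
s=observe();print({k:np.round(v,4) for k,v in s.items()})
ims=[]
for n in("scene","side"):
    d=read_camera(n);P=cloud(d);ims.append(d["pixels"])
    np.savez("%s.npz"%n,P=P,z=d["range_z"],pix=d["pixels"])
    for q in("gutter","roller","stand","bowl","rib","loop","bucket"):
        r=trace(q,d)
        if r:
            m=np.array(r[0]["pixels"])&(d["range_z"]>0);p=P[m]
            print(n,q,round(r[0]["p"],2),np.round(r[0]["uv"]),m.sum(),np.round(np.median(p,0),3),np.round(np.percentile(p,[2,98],axis=0),3).tolist())
            np.save("%s_%s.npy"%(n,q),p)
d,_=wcloud();ims.append(d["pixels"])
cv2.imwrite("pics/1.png",cv2.resize(ims[0],(800,500)));cv2.imwrite("pics/2.png",cv2.resize(ims[1],(800,500)))
E
```

```text
{'clock': np.float64(0.0), 'joints': array([ 1.268 ,  0.4239,  1.6307,  0.    ,  1.0886, -0.019 ]), 'qvel': array([ 0.0011, -0.0016, -0.0022, -0.0001, -0.0009, -0.0008]), 'joint_efforts': array([-3.00000e-04, -5.57389e+01, -2.81736e+01,  1.00000e-04,
        7.30000e-03, -0.00000e+00]), 'eef_pos': array([0.1748, 0.5994, 0.1917]), 'tcp_rot': array([ 1.414e-01,  9.899e-01, -8.000e-04, -1.000e-04]), 'contact_force': array([-0.1657,  0.0995, -0.4241]), 'wrist_torque': array([0.0014, 0.009 , 0.0222]), 'gripper_width': np.float64(0.9998)}
scene gutter 0.75 [312. 207.] 3822 [ 0.545 -0.033  0.079] [[0.468, -0.195, 0.046], [0.647, 0.095, 0.115]]
scene roller 0.66 [265. 215.] 604 [ 0.596 -0.15   0.1  ] [[0.523, -0.177, 0.059], [0.639, -0.12, 0.106]]
scene stand 0.85 [290. 220.] 5980 [ 0.566 -0.078  0.068] [[0.47, -0.253, -0.001], [0.674, 0.096, 0.112]]
scene bowl 0.89 [192. 213.] 941 [ 0.496 -0.376  0.059] [[0.4, -0.455, 0.016], [0.551, -0.307, 0.071]]
scene rib 0.55 [311. 206.] 3759 [ 0.543 -0.033  0.08 ] [[0.468, -0.195, 0.047], [0.647, 0.093, 0.114]]
scene loop 0.85 [314. 264.] 284 [ 0.72  -0.027  0.014] [[0.699, -0.083, 0.005], [0.737, 0.039, 0.019]]
scene bucket 0.95 [474. 189.] 5473 [0.569 0.423 0.162] [[0.423, 0.345, 0.006], [0.616, 0.536, 0.178]]
side gutter 0.74 [320. 207.] 4394 [ 0.559 -0.03   0.078] [[0.477, -0.197, 0.047], [0.644, 0.098, 0.116]]
side roller 0.68 [336. 237.] 950 [ 0.575 -0.163  0.098] [[0.517, -0.182, 0.072], [0.632, -0.132, 0.106]]
side bowl 0.97 [305. 307.] 1590 [ 0.477 -0.368  0.061] [[0.4, -0.458, 0.022], [0.549, -0.308, 0.072]]
side rib 0.84 [249. 232.] 450 [ 0.375 -0.014  0.002] [[0.348, -0.063, -0.001], [0.401, 0.035, 0.006]]
side loop 0.69 [376. 215.] 239 [ 0.713 -0.032  0.014] [[0.691, -0.089, 0.001], [0.733, 0.037, 0.019]]
side bucket 0.58 [283. 116.] 3635 [0.508 0.376 0.151] [[0.421, 0.341, 0.012], [0.601, 0.531, 0.179]]
```

View pics/1.png

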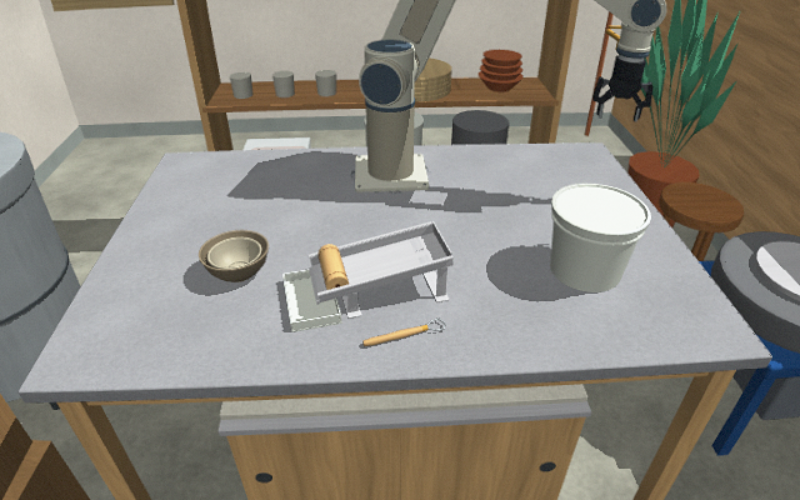

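View pics/2.png

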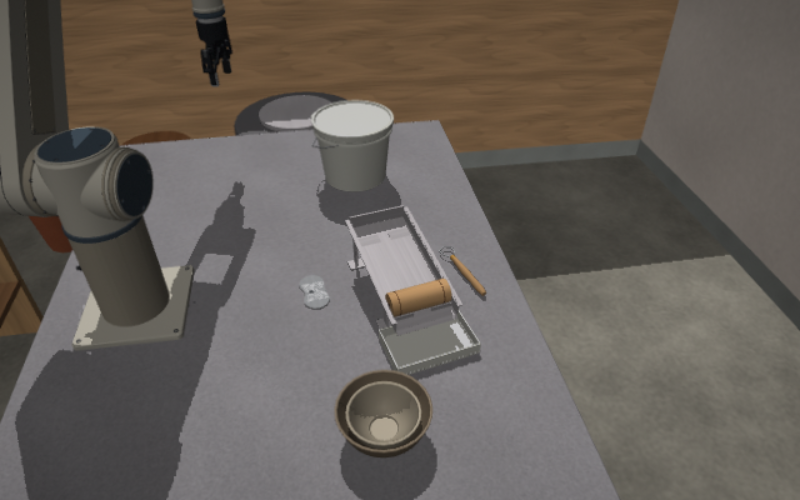

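The pictures show the roller against the low tabs (scene about (332,266), side about (418,297)). The gutter rises towards +y, and the finger path behind the roller is open. Next I fit the gutter pose and work out the tool poses.

```bash
cat > fit.py <<'E'
from h import *
from scipy.optimize import least_squares
def pose(p):
    M=R.from_euler("ZY",[p[2],-np.radians(8)]).as_matrix(); return M,np.array([p[0],p[1],.055+p[3]])
def loc(p,P): M,o=pose(p); return (P-o)@M
def res(p,P):
    q=loc(p,P);x,y,z=q.T
    box=lambda lo,hi: np.linalg.norm(np.maximum(np.maximum(lo-q,q-hi),0),axis=1)
    t=.0015
    d=np.min([box(np.array(a),np.array(b)) for a,b in [((-.03,-.0625-t,-t),(.264+t,.0625+t,0)),((-.03,-.0625-t,-t),(.264,-.0625,.024)),((-.03,.0625,-t),(.264,.0625+t,.024)),((.264,-.0625,0),(.264+t,.0625,.032))]],axis=0)
    # penetration from hollow/outside isn't ambiguous for thin shells
    return np.minimum(d,.012)
E
python3 - <<'E'
from fit import *
for set_ in(("scene",),("side",),("scene","side")):
    P=np.vstack([np.load(f"{s}_gutter.npy") for s in set_])
    best=None
    for y0 in np.linspace(-.2,-.14,4):
        for w in(1.6,1.75,1.9):
            r=least_squares(res,[.57,y0,w,0],args=(P,),loss="soft_l1",f_scale=.003)
            if best is None or r.cost<best.cost: best=r
    print(set_,np.round(best.x,4),np.median(res(best.x,P)))
p=best.x;np.save("p.npy",p)
Q=np.vstack([loc(p,np.load(f"{s}_roller.npy")) for s in("scene","side")])
k=(Q[:,2]>.02)&(Q[:,2]<.06)
c=least_squares(lambda c:np.hypot(Q[k,0]-c[0],Q[k,2]-c[1])-.024,[.02,.024],loss="soft_l1",f_scale=.002).x
print("roller in gutter x,z",c, np.percentile(Q[k],[2,98],axis=0).round(3))
M,o=pose(p);Rt=np.stack([M[:,0],-M[:,1],-M[:,2]],1)
s=observe();R0=R.from_quat(s["tcp_rot"]);print("dr",(R0.inv()*R.from_matrix(Rt)).as_rotvec().round(3))
for g in[(-.045,0,.12),(-.045,0,.015),(.2,0,.015)]:
    w=o+M@np.array(g);print(g,w.round(4),"travel cm",(R0.inv().apply(w-s["eef_pos"])*100).round(2))
print("M",M.round(3))
E
```

```text
('scene',) [ 5.8300e-01 -1.6470e-01  1.7765e+00  3.0000e-04] 0.0005930310432300603
('side',) [ 5.7980e-01 -1.6580e-01  1.7687e+00  4.0000e-04] 0.0006364313186198071
('scene', 'side') [ 5.8190e-01 -1.6530e-01  1.7732e+00  4.0000e-04] 0.0006994604141770909
roller in gutter x,z [0.0199914 0.022524 ] [[-0.004 -0.059  0.022]
 [ 0.04   0.062  0.049]]
dr [-0.076  0.126  1.083]
(-0.045, 0, 0.12) [ 0.5942 -0.2253  0.1679] travel cm [-63.35 -67.49   2.46]
(-0.045, 0, 0.015) [ 0.5913 -0.211   0.0639] travel cm [-62.67 -66.19  12.86]
(0.2, 0, 0.015) [0.5425 0.0267 0.098 ] travel cm [-51.33 -44.75   9.45]
M [[-0.199 -0.98   0.028]
 [ 0.97  -0.201 -0.136]
 [ 0.139  0.     0.99 ]]
```

The gutter pose is consistent between the cameras, and the roller fits at gutter x = 20 mm (geometry predicts 19.5). Next I move up and across to above the low end, with the fingers half open.

Emit:
move_arm(dr=[[0,0,0],[0,0,0.1],[0,0,0.2],[-0.02,0.03,0.35],[-0.03,0.05,0.5],[-0.04,0.07,0.65],[-0.05,0.09,0.75],[-0.06,0.1,0.85]], travel=[[0,0,-6],[-3,-3.2,-10],[-7,-7.5,-10],[-11,-11.8,-10],[-15,-16,-10],[-19,-20.3,-10],[-23,-24.6,-10],[-27,-28.9,-10]], grip=[0,0,0,0,0,0,0,0], squeeze=20)

```text
clock: 1.85
eef_pos: [0.3539, 0.2453, 0.2929]
tcp_rot: [0.538, 0.841, 0.036, -0.044]
contact_force: [1.8, -0.7, 1.2]
gripper_width: 0.5
```

```bash
cat > go.py <<'E'
from fit import *
import sys
p=np.load("p.npy");M,o=pose(p);Rt=np.stack([M[:,0],-M[:,1],-M[:,2]],1)
s=observe();R0=R.from_quat(s["tcp_rot"])
print("t",s["clock"],"tcp",s["eef_pos"].round(4),"gutter",(M.T@(s["eef_pos"]-o)*1e3).round(1),"F gutter",(M.T@s["contact_force"]).round(2),"w",s["gripper_width"].round(3),"j",s["joints"].round(2))
print("dr",(R0.inv()*R.from_matrix(Rt)).as_rotvec().round(3))
for a in sys.argv[1:]:
    g=np.array(eval(a))/1e3;w=o+M@g;print(a,"travel cm",(R0.inv().apply(w-s["eef_pos"])*100).round(2))
E
python3 go.py "(-45,0,120)"
```

```text
Traceback (most recent call last):
  File "go.py", line 5, in <module>
    print("t",s["clock"],"tcp",s["eef_pos"].round(4),"gutter",(M.T@(s["eef_pos"]-o)*1e3).round(1),"F gutter",(M.T@s["contact_force"]).round(2),"w",s["gripper_width"].round(3),"j",s["joints"].round(2))
                                                                                                                                                   ^^^^^^^^^^^^^^^^^^^^^^^^
AttributeError: 'float' object has no attribute 'round'
```

```bash
sed -i 's/s\["gripper_width"\].round(3)/s["gripper_width"]/' go.py; python3 go.py "(-50,0,160)" "(-50,0,120)"
```

```text
t 1.85 tcp [0.3539 0.2453 0.2929] gutter [476.7 140.8 172.9] F gutter [-0.86 -1.59  1.31] w 0.4998471553707404 j [ 0.49 -0.01  1.94  0.12  1.19  0.01]
dr [-0.015  0.025  0.23 ]
(-50,0,160) travel cm [-54.44   1.75   2.52]
(-50,0,120) travel cm [-54.35   1.82   6.51]
```

Emit:
move_arm(dr=[[0,0,0.1],[-0.01,0.02,0.2],[-0.015,0.025,0.23],[-0.015,0.025,0.23],[-0.015,0.025,0.23],[-0.015,0.025,0.23],[-0.015,0.025,0.23],[-0.015,0.025,0.23]], travel=[[-5,0.2,0],[-11,0.4,0],[-17,0.6,0],[-23,0.8,0.5],[-29,1,1],[-35,1.2,1.5],[-41,1.4,2],[-46,1.5,2.2]], grip=[0,0,0,0,0,0,0,0])

```text
clock: 2.85
eef_pos: [0.5601, -0.1607, 0.2186]
tcp_rot: [0.63, 0.774, 0.043, -0.054]
contact_force: [1.0, 0.5, -0.4]
gripper_width: 0.501
```

```bash
python3 go.py "(-55,0,80)" "(-55,0,40)"
```

```text
t 2.85 tcp [ 0.5601 -0.1607  0.2186] gutter [ 31.5  20.5 160.5] F gutter [ 0.25 -1.07 -0.46] w 0.5008861645818979 j [-0.37  0.37  1.65  0.12  1.2  -0.62]
dr [-0.001  0.001  0.002]
(-55,0,80) travel cm [-8.65  2.04  8.05]
(-55,0,40) travel cm [-8.64  2.05 12.05]
```

Emit:
move_arm(dr=[[0,0,0],[0,0,0],[0,0,0],[0,0,0],[0,0,0],[0,0,0]], travel=[[-5,1,0],[-8.6,2,1],[-8.6,2,5],[-8.6,2,9],[-8.6,2,9],[-8.6,2,9]], grip=[0,0,0,0,0,0])

```text
clock: 3.6
eef_pos: [0.5947, -0.2261, 0.1196]
tcp_rot: [0.629, 0.774, 0.044, -0.053]
contact_force: [-0.1, -0.0, -0.9]
gripper_width: 0.497
```

```bash
python3 go.py "(-55,0,12)"; python3 - <<'E'
from fit import *
p=np.load("p.npy")
d=read_camera("side");cv2.imwrite("pics/3.png",cv2.resize(d["pixels"][130:330,220:460],(720,600)))
d,P=wcloud();cv2.imwrite("pics/4.png",d["pixels"])
r=trace("roller",d)
if r:
    q=loc(p,P[np.array(r[0]["pixels"])&(d["range_z"]>0)]);print(r[0]["p"],np.percentile(q,[2,50,98],axis=0).round(4))
E
```

```text
t 3.6 tcp [ 0.5947 -0.2261  0.1196] gutter [-52.6  -0.3  72.3] F gutter [-0.11  0.12 -0.86] w 0.49744398771018244 j [-0.44  0.56  1.59  0.13  1.07 -0.71]
dr [-0.     0.002  0.003]
(-55,0,12) travel cm [-0.23 -0.03  6.03]
0.7 [[-0.0011 -0.0541  0.0291]
 [ 0.0213  0.0028  0.044 ]
 [ 0.0431  0.0594  0.0474]]
```

View pics/3.png

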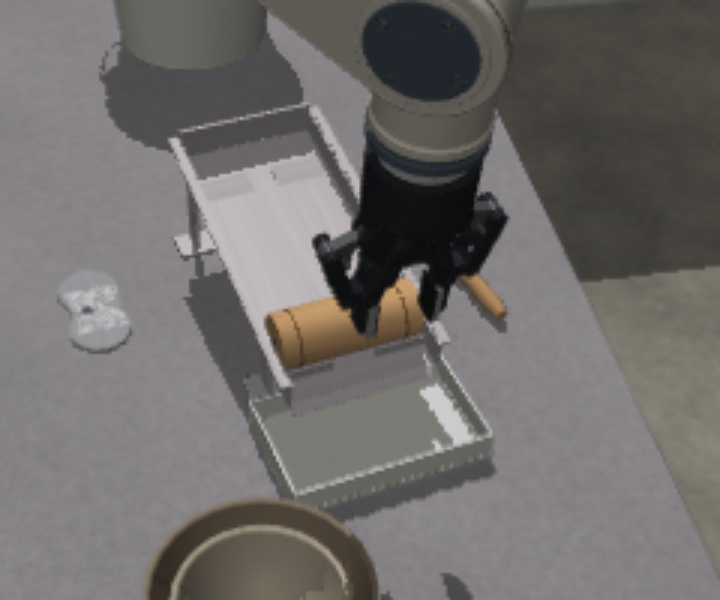

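View pics/4.png

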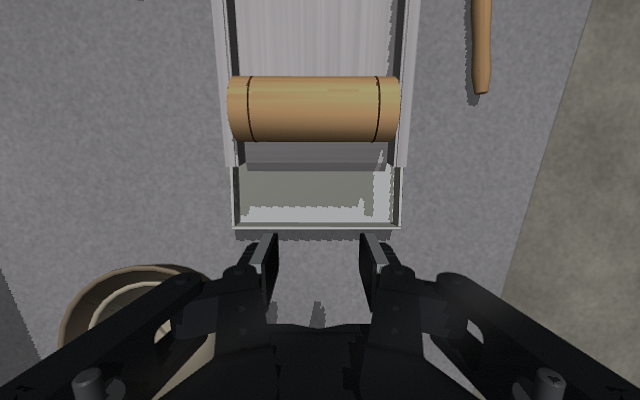

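The wrist view shows the fingers centred behind the roller and parallel to it (roller at columns 228–400, rows 77–142). The side view shows the low end clear. Next I lower the fingers and creep up to the roller.

Emit:
move_arm(dr=[[0,0,0],[0,0,0],[0,0,0],[0,0,0],[0,0,0],[0,0,0],[0,0,0],[0,0,0]], travel=[[0,0,3],[0,0,6],[0,0,6.2],[0.5,0,6.2],[1,0,6.2],[1.5,0,6.2],[2,0,6.2],[2.4,0,6.2]], grip=[0,0,0,0,0,0,0,0])

```text
clock: 4.75
eef_pos: [0.5871, -0.1936, 0.0604]
tcp_rot: [0.629, 0.774, 0.043, -0.054]
contact_force: [0.4, 0.1, -0.3]
gripper_width: 0.493
```

```bash
python3 go.py "(-15,0,10)"
```

```text
t 4.75 tcp [ 0.5871 -0.1936  0.0604] gutter [-27.9   0.6   9. ] F gutter [-0.04 -0.36 -0.31] w 0.4934930906855973 j [-0.4   0.62  1.66  0.14  0.95 -0.69]
dr [-0.001  0.001  0.003]
(-15,0,10) travel cm [ 1.28  0.07 -0.1 ]
```

Emit:
move_arm(dr=[[0,0,0],[0,0,0],[0,0,0],[0,0,0],[0,0,0],[0,0,0],[0,0,0],[0,0,0]], travel=[[0.3,0,0],[0.6,0,0],[0.9,0,0],[1.2,0,0],[1.5,0,0],[1.8,0,0],[2.1,0,0],[2.4,0,0]], grip=[0,0,0,0,0,0,0,0])

```text
clock: 5.75
eef_pos: [0.5822, -0.1705, 0.0635]
tcp_rot: [0.629, 0.774, 0.043, -0.054]
contact_force: [-0.1, -0.2, -0.4]
gripper_width: 0.502
```

```bash
cat > roll.py <<'E'
from fit import *
p=np.load("p.npy")
for n in("wrist","scene"):
    if n=="wrist": d,P=wcloud()
    else: d=read_camera(n);P=cloud(d)
    r=trace("roller",d)
    if not r: print(n,"none");continue
    Q=loc(p,P[np.array(r[0]["pixels"])&(d["range_z"]>0)])
    k=(Q[:,2]>.005)&(Q[:,2]<.07)&(abs(Q[:,1])<.056);Q=Q[k]
    c=least_squares(lambda c:np.hypot(Q[:,0]-c[0]-c[2]*Q[:,1],Q[:,2]-c[1])-.024,[np.median(Q[:,0]),.024,0],loss="soft_l1",f_scale=.002).x
    print(n,round(r[0]["p"],2),len(Q),"x,z mm",(c[:2]*1e3).round(1),"yaw",c[2].round(3))
E
python3 go.py; python3 roll.py
```

```text
t 5.75 tcp [ 0.5822 -0.1705  0.0635] gutter [-4.1  0.7  8.8] F gutter [-0.21  0.11 -0.34] w 0.50153175226292 j [-0.37  0.6   1.69  0.14  0.93 -0.67]
dr [-0.001  0.001  0.003]
wrist 0.93 17190 x,z mm [21.1 22.5] yaw -0.001
scene none
```

Emit:
move_arm(dr=[[0,0,0],[0,0,0],[0,0,0],[0,0,0],[0,0,0],[0,0,0],[0,0,0],[0,0,0]], travel=[[0.3,0,0],[0.6,0,0],[0.9,0,0],[1.2,0,0],[1.5,0,0],[1.8,0,0],[2.1,0,0],[2.4,0,0]], grip=[0,0,0,0,0,0,0,0])

```text
clock: 6.95
eef_pos: [0.5774, -0.1473, 0.0668]
tcp_rot: [0.629, 0.774, 0.043, -0.054]
contact_force: [0.8, 0.1, 0.4]
gripper_width: 0.5
```

```bash
python3 go.py; python3 roll.py;python3 - <<'E'
from h import *
d=read_camera("side");cv2.imwrite("pics/5.png",cv2.resize(d["pixels"][130:330,220:460],(720,600)))
E
```

```text
t 6.95 tcp [ 0.5774 -0.1473  0.0668] gutter [19.9  0.8  8.8] F gutter [ 0.01 -0.83  0.36] w 0.5001411589169938 j [-0.34  0.58  1.72  0.15  0.92 -0.64]
dr [-0.001  0.001  0.003]
wrist 0.75 6 x,z mm [21.6 26.4] yaw -0.002
scene 0.89 281 x,z mm [20.  22.6] yaw 0.004
```

View pics/5.png

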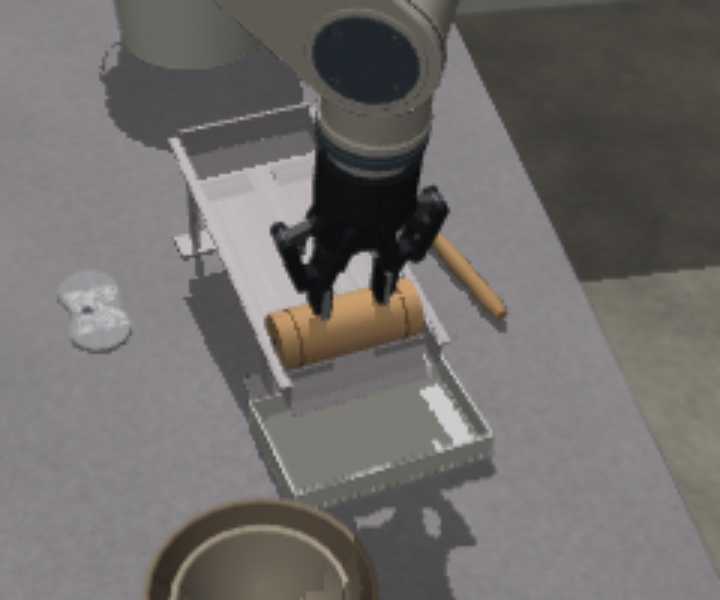

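The fingers show over the roller in the side view (about (320,305) and (383,290)), with no contact force. That contradicts the reported TCP, which would be inside the roller. I'll measure the fingers directly from depth before moving on.

```bash
python3 - <<'E'
from fit import *
p=np.load("p.npy");M,o=pose(p);s=observe();print((M.T@(s["eef_pos"]-o)).round(4))
for n in("side","scene","wrist"):
    if n=="wrist": d,P=wcloud()
    else: d=read_camera(n);P=cloud(d)
    q=P.reshape(-1,3);q=loc(p,q);g=d["pixels"].reshape(-1,3).max(1);z=d["range_z"].ravel()
    k=(z>0)&(g<75)&(abs(q[:,1])<.075)&(q[:,0]>-.06)&(q[:,0]<.1)&(q[:,2]>.03)&(q[:,2]<.2);q=q[k]
    print(n,len(q),"low z",np.percentile(q[:,2],[0,1,3,10]).round(3) if len(q) else "")
    for sgn in(-1,1):
        f=q[q[:,1]*sgn>0]
        if len(f)<20: continue
        f=f[np.argsort(f[:,2])]
        print(sgn,len(f),f[:40].mean(0).round(4),"x range",np.percentile(f[:60,0],[5,95]).round(4),"y",np.percentile(f[:60,1],[5,95]).round(4))
E
```

```text
[0.0197 0.0008 0.0088]
side 1285 low z [0.031 0.058 0.064 0.084]
-1 547 [ 0.0145 -0.0239  0.062 ] x range [0.0071 0.0269] y [-0.0329 -0.0205]
1 738 [0.0109 0.0295 0.065 ] x range [0.0062 0.0201] y [0.0227 0.035 ]
scene 622 low z [0.049 0.06  0.068 0.101]
-1 607 [ 0.0191 -0.0334  0.0673] x range [0.012  0.0256] y [-0.0525 -0.0271]
wrist 54662 low z [0.03  0.058 0.077 0.102]
-1 27319 [ 0.0362 -0.042   0.0365] x range [0.0036 0.0435] y [-0.0434 -0.0221]
1 27343 [0.0282 0.0406 0.036 ] x range [0.0025 0.0436] y [0.0143 0.0593]
```

All three cameras put the fingertips about 50 mm above the reported TCP height, with x and y correct. So the fingers passed over the roller. I back off and measure the fingers in free space.

Emit:
move_arm(dr=[[0,0,0],[0,0,0],[0,0,0],[0,0,0],[0,0,0],[0,0,0]], travel=[[0,0,-1.5],[-2,0,-2],[-5,0,-2],[-8,0,-2],[-8,0,-2],[-8,0,-2]], grip=[0,0,0,0,0,0])

```text
clock: 8.1
eef_pos: [0.5939, -0.2282, 0.0756]
tcp_rot: [0.63, 0.774, 0.043, -0.054]
contact_force: [0.2, 0.5, -0.1]
gripper_width: 0.498
```

```bash
cat > tip.py <<'E'
from fit import *
p=np.load("p.npy");M,o=pose(p);s=observe();t=M.T@(s["eef_pos"]-o);print("t",s["clock"],"tcp gutter",(t*1e3).round(1),"w",s["gripper_width"])
for n in("side","wrist","scene"):
    if n=="wrist": d,P=wcloud()
    else: d=read_camera(n);P=cloud(d)
    q=(loc(p,P.reshape(-1,3))-t)*1e3;q[:,2]*=-1;q[:,1]*=-1  # tool axes (approx), mm
    g=d["pixels"].reshape(-1,3).max(1);z=d["range_z"].ravel()
    k=(z>0)&(g<90)&(abs(q[:,1])<80)&(abs(q[:,0])<60)&(q[:,2]<15)&(q[:,2]>-170)
    q=q[k];print(n)
    for a in range(15,-150,-15):
        f=q[(q[:,2]<=a)&(q[:,2]>a-15)]
        if len(f)>5: print("  tool z",a-15,a,len(f),"x",np.percentile(f[:,0],[2,98]).round(),"y",np.percentile(f[:,1],[2,25,75,98]).round())
    if n=="side": cv2.imwrite("pics/%s_%d.png"%(n,s["clock"]*100),cv2.resize(d["pixels"][130:330,220:460],(720,600)))
E
python3 tip.py; ls pics
```

```text
t 8.1 tcp gutter [-60.6   0.9  28.9] w 0.49842245924746476
side
  tool z 0 15 76 x [37. 59.] y [-65. -46.  28.  50.]
  tool z -15 0 8 x [57. 60.] y [-62. -51.  35.  51.]
  tool z -45 -30 11 x [-11.   8.] y [-27.  -1.  23.  23.]
  tool z -60 -45 71 x [-13.   9.] y [-34. -27.  23.  36.]
  tool z -75 -60 76 x [-13.   8.] y [-34. -27.  23.  34.]
  tool z -90 -75 82 x [-15.   8.] y [-37. -28.  26.  48.]
  tool z -105 -90 193 x [-15.  10.] y [-52. -33.  45.  55.]
  tool z -120 -105 185 x [-19.   8.] y [-57. -27.  47.  58.]
  tool z -135 -120 198 x [-20.  -4.] y [-63. -25.  48.  63.]
  tool z -150 -135 278 x [-21.  10.] y [-66. -52.  48.  64.]
wrist
  tool z 0 15 490 x [39. 59.] y [-65. -62.  62.  64.]
  tool z -15 0 387 x [59. 60.] y [-58. -31.  28.  55.]
  tool z -45 -30 107 x [-10.  12.] y [-21. -21.  22.  25.]
  tool z -60 -45 972 x [-9. 12.] y [-33. -22.  23.  35.]
  tool z -75 -60 1265 x [-9. 12.] y [-33. -21.  22.  34.]
  tool z -90 -75 2250 x [-8. 14.] y [-45. -27.  29.  48.]
  tool z -105 -90 9313 x [-10.  14.] y [-53. -43.  45.  55.]
  tool z -120 -105 14432 x [-10.  18.] y [-57. -47.  48.  59.]
  tool z -135 -120 22297 x [ 4. 20.] y [-62. -30.  31.  63.]
  tool z -150 -135 4456 x [13. 21.] y [-58. -13.  15.  59.]
scene
  tool z -60 -45 28 x [-7. 10.] y [-24.  32.  36.  39.]
  tool z -75 -60 35 x [-9.  9.] y [-21.  34.  37.  39.]
  tool z -90 -75 11 x [-5. 12.] y [-23.  34.  52.  53.]
  tool z -105 -90 48 x [-10.  12.] y [30. 48. 54. 59.]
  tool z -120 -105 55 x [-14.  16.] y [24. 31. 61. 63.]
  tool z -135 -120 83 x [-16.  16.] y [ 9. 24. 65. 68.]
  tool z -150 -135 99 x [-17.  19.] y [-8. 19. 64. 70.]
1.png
2.png
3.png
4.png
5.png
side_810.png
```

The gripper really sits about 43 mm behind the reported TCP: pads about ±11 mm in x, tips at tool z ≈ −43. I use that offset, so a tip at gutter z ≈ 16 means a reported z ≈ −27. I lower in two steps, well behind the roller.

Emit:
move_arm(dr=[[0,0,0],[0,0,0],[0,0,0],[0,0,0],[0,0,0],[0,0,0]], travel=[[0,0,1.5],[0,0,3],[0,0,4.5],[0,0,5.5],[0,0,5.5],[0,0,5.5]], grip=[0,0,0,0,0,0])

```text
clock: 9.0
eef_pos: [0.5928, -0.2205, 0.0212]
tcp_rot: [0.629, 0.774, 0.043, -0.054]
contact_force: [0.3, -0.6, -0.8]
gripper_width: 0.498
```

```bash
python3 go.py; python3 roll.py; python3 - <<'E'
from fit import *
p=np.load("p.npy");d,P=wcloud();q=loc(p,P.reshape(-1,3))*1e3;g=d["pixels"].reshape(-1,3).max(1)
k=(d["range_z"].ravel()>0)&(g<110)&(abs(q[:,1])<42)&(q[:,0]>-80)&(q[:,0]<-35)&(q[:,2]>-5)&(q[:,2]<40);f=q[k]
print(len(f),"tip z",np.percentile(f[:,2],[0,1,5,20]).round(1),"x",np.percentile(f[:,0],[1,50,99]).round(1))
d=read_camera("side");cv2.imwrite("pics/6.png",cv2.resize(d["pixels"][130:330,220:460],(720,600)))
E
```

```text
t 9.0 tcp [ 0.5928 -0.2205  0.0212] gutter [-60.5   0.4 -26. ] F gutter [-0.72 -0.18 -0.73] w 0.4984073575407189 j [-0.43  0.69  1.64  0.14  0.9  -0.73]
dr [-0.001  0.001  0.003]
wrist 0.92 38396 x,z mm [21.  22.6] yaw -0.002
scene 0.88 450 x,z mm [20.2 22.7] yaw -0.004
1565 tip z [13.2 15.5 18.3 23.4] x [-70.6 -53.3 -48.9]
```

View pics/6.png

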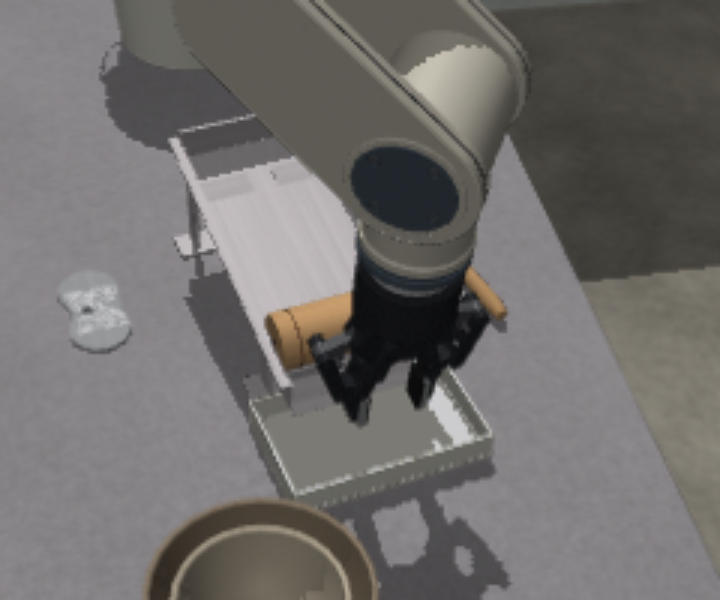

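The side view shows both fingers below the roller, over the tray (tips near (358,415) and (420,398)), and depth puts the tips at z ≈ 15. I creep into contact.

Emit:
move_arm(dr=[[0,0,0],[0,0,0],[0,0,0],[0,0,0],[0,0,0],[0,0,0],[0,0,0],[0,0,0]], travel=[[1,0,0],[2.2,0,0],[3.2,0,0],[3.8,0,0],[4.2,0,0],[4.5,0,0],[4.8,0,0],[5.1,0,0]], grip=[0,0,0,0,0,0,0,0])

```text
clock: 10.3
eef_pos: [0.5823, -0.1709, 0.0281]
tcp_rot: [0.63, 0.774, 0.043, -0.054]
contact_force: [0.4, -0.3, -0.1]
gripper_width: 0.501
```

```bash
python3 go.py; python3 roll.py
```

```text
t 10.3 tcp [ 0.5823 -0.1709  0.0281] gutter [ -9.4   0.8 -26.2] F gutter [-0.38 -0.37 -0.04] w 0.5008867893384554 j [-0.37  0.65  1.7   0.15  0.87 -0.68]
dr [-0.001  0.001  0.002]
wrist 0.89 28819 x,z mm [25.8 22.6] yaw -0.003
scene 0.85 480 x,z mm [25.  22.6] yaw 0.005
```

Contact made: the roller moved from 20 to 25 mm, is square, and sits 35 mm ahead of the TCP. I push on steadily.

Emit:
move_arm(dr=[[0,0,0],[0,0,0],[0,0,0],[0,0,0],[0,0,0],[0,0,0],[0,0,0],[0,0,0]], travel=[[0.4,0,0],[0.8,0,0],[1.2,0,0],[1.6,0,0],[2.0,0,0],[2.4,0,0],[2.8,0,0],[3.2,0,0]], grip=[0,0,0,0,0,0,0,0])

```text
clock: 11.5
eef_pos: [0.5757, -0.1396, 0.0326]
tcp_rot: [0.629, 0.774, 0.043, -0.054]
contact_force: [0.7, -0.4, 0.2]
gripper_width: 0.499
```

Emit:
move_arm(dr=[[0,0,0],[0,0,0],[0,0,0],[0,0,0],[0,0,0],[0,0,0],[0,0,0],[0,0,0]], travel=[[0.4,0,0],[0.8,0,0],[1.2,0,0],[1.6,0,0],[2.0,0,0],[2.4,0,0],[2.8,0,0],[3.2,0,0]], grip=[0,0,0,0,0,0,0,0])

```text
clock: 12.5
eef_pos: [0.5693, -0.1086, 0.037]
tcp_rot: [0.629, 0.774, 0.043, -0.054]
contact_force: [-0.4, 0.4, 0.9]
gripper_width: 0.5
```

```bash
python3 go.py; python3 roll.py
```

```text
t 12.5 tcp [ 0.5693 -0.1086  0.037 ] gutter [ 55.    1.  -26.3] F gutter [0.62 0.3  0.83] w 0.49961406303638684 j [-0.28  0.6   1.77  0.16  0.84 -0.6 ]
dr [-0.001  0.001  0.003]
wrist 0.68 29080 x,z mm [90.1 22.6] yaw -0.003
scene 0.85 416 x,z mm [89.5 22.7] yaw -0.004
```

Emit:
move_arm(dr=[[0,0,0],[0,0,0],[0,0,0],[0,0,0],[0,0,0],[0,0,0],[0,0,0],[0,0,0]], travel=[[0.4,0,0],[0.8,0,0],[1.2,0,0],[1.6,0,0],[2.0,0,0],[2.4,0,0],[2.8,0,0],[3.2,0,0]], grip=[0,0,0,0,0,0,0,0])

```text
clock: 13.7
eef_pos: [0.5628, -0.0775, 0.0414]
tcp_rot: [0.629, 0.774, 0.043, -0.054]
contact_force: [-0.2, -0.1, 0.4]
gripper_width: 0.503
```

Emit:
move_arm(dr=[[0,0,0],[0,0,0],[0,0,0],[0,0,0],[0,0,0],[0,0,0],[0,0,0],[0,0,0]], travel=[[0.4,0,0],[0.8,0,0],[1.2,0,0],[1.6,0,0],[2.0,0,0],[2.4,0,0],[2.8,0,0],[3.2,0,0]], grip=[0,0,0,0,0,0,0,0])

```text
clock: 14.7
eef_pos: [0.5563, -0.0465, 0.0459]
tcp_rot: [0.629, 0.774, 0.043, -0.054]
contact_force: [0.0, -0.2, 0.6]
gripper_width: 0.501
```

Emit:
move_arm(dr=[[0,0,0],[0,0,0],[0,0,0],[0,0,0],[0,0,0],[0,0,0],[0,0,0],[0,0,0]], travel=[[0.4,0,0],[0.8,0,0],[1.2,0,0],[1.6,0,0],[2.0,0,0],[2.4,0,0],[2.8,0,0],[3.2,0,0]], grip=[0,0,0,0,0,0,0,0])

```text
clock: 15.7
eef_pos: [0.5499, -0.0155, 0.0503]
tcp_rot: [0.629, 0.774, 0.043, -0.054]
contact_force: [-1.1, -0.7, 1.1]
gripper_width: 0.499
```

```bash
python3 go.py; python3 roll.py
```

```text
t 15.7 tcp [ 0.5499 -0.0155  0.0503] gutter [151.    1.2 -26.3] F gutter [-0.31  1.18  1.15] w 0.4994825215214798 j [-0.13  0.54  1.85  0.18  0.8  -0.47]
dr [-0.001  0.001  0.003]
wrist 0.6 28743 x,z mm [186.1  22.6] yaw -0.003
scene 0.59 357 x,z mm [185.7  22.4] yaw 0.0
```

Emit:
move_arm(dr=[[0,0,0],[0,0,0],[0,0,0],[0,0,0],[0,0,0],[0,0,0],[0,0,0],[0,0,0]], travel=[[0.3,0,0],[0.6,0,0],[0.9,0,0],[1.2,0,0],[1.5,0,0],[1.8,0,0],[2.1,0,0],[2.4,0,0]], grip=[0,0,0,0,0,0,0,0])

```text
clock: 16.9
eef_pos: [0.5451, 0.0077, 0.0536]
tcp_rot: [0.629, 0.774, 0.043, -0.054]
contact_force: [0.3, -1.6, 0.4]
gripper_width: 0.501
```

Emit:
move_arm(dr=[[0,0,0],[0,0,0],[0,0,0],[0,0,0],[0,0,0],[0,0,0],[0,0,0]], travel=[[0.25,0,0],[0.5,0,0],[0.75,0,0],[1.0,0,0],[1.25,0,0],[1.5,0,0],[1.75,0,0]], grip=[0,0,0,0,0,0,0])

```text
clock: 17.77
eef_pos: [0.5415, 0.0247, 0.056]
tcp_rot: [0.629, 0.774, 0.043, -0.054]
contact_force: [0.2, 0.0, -0.1]
gripper_width: 0.5
```

```bash
python3 go.py; python3 roll.py
```

```text
t 17.775 tcp [0.5415 0.0247 0.056 ] gutter [192.4   1.4 -26.4] F gutter [-0.06 -0.23 -0.07] w 0.5000551924438869 j [-0.06  0.52  1.88  0.19  0.79 -0.4 ]
dr [-0.002  0.001  0.003]
wrist 0.73 30585 x,z mm [227.6  26.1] yaw -0.003
scene 0.87 335 x,z mm [226.8  26. ] yaw -0.005
```

The roller is on the catch's edge (x ≈ 227, z raised). I push slowly a little further so it drops in.

Emit:
move_arm(dr=[[0,0,0],[0,0,0],[0,0,0],[0,0,0]], travel=[[0.2,0,0],[0.4,0,0],[0.6,0,0],[0.8,0,0]], grip=[0,0,0,0])

```text
clock: 18.48
eef_pos: [0.5399, 0.0325, 0.0571]
tcp_rot: [0.629, 0.774, 0.043, -0.054]
contact_force: [0.2, 0.2, 0.5]
gripper_width: 0.503
```

```bash
python3 go.py; python3 roll.py
```

```text
t 18.475 tcp [0.5399 0.0325 0.0571] gutter [200.4   1.3 -26.4] F gutter [ 0.27 -0.2   0.48] w 0.5029929301150206 j [-0.05  0.52  1.88  0.19  0.79 -0.39]
dr [-0.001  0.001  0.003]
wrist 0.95 29270 x,z mm [238.4  22.9] yaw -0.001
scene 0.6 363 x,z mm [238.5  22.5] yaw 0.003
```

The roller has dropped in at x = 238.4 on the floor. I back away slowly, then lift clear.

Emit:
move_arm(dr=[[0,0,0],[0,0,0],[0,0,0],[0,0,0],[0,0,0],[0,0,0],[0,0,0],[0,0,0]], travel=[[-0.5,0,0],[-1.5,0,0],[-3,0,0],[-5,0,0],[-6,0,-3],[-6,0,-7],[-6,0,-11],[-6,0,-11]], grip=[0,0,0,0,0,0,0,0])

```text
clock: 19.68
eef_pos: [0.5579, -0.0428, 0.1607]
tcp_rot: [0.63, 0.774, 0.045, -0.051]
contact_force: [0.5, -1.2, 0.2]
gripper_width: 0.5
```

```bash
python3 go.py; python3 roll.py; python3 - <<'E'
from h import *
d=read_camera("side");P=cloud(d);cv2.imwrite("pics/7.png",cv2.resize(d["pixels"],(800,500)))
for q in("bowl","rib","loop","bucket"):
    r=trace(q,d)
    if r:
        m=np.array(r[0]["pixels"])&(d["range_z"]>0);a=np.load("side_%s.npy"%q);print(q,(np.median(P[m],0)-np.median(a,0)).round(3),m.sum(),len(a))
E
```

```text
t 19.675 tcp [ 0.5579 -0.0428  0.1607] gutter [138.2  -1.1  87. ] F gutter [-1.21 -0.28  0.34] w 0.4998085952007739 j [-0.18  0.39  1.78  0.15  1.03 -0.46]
dr [0.005 0.003 0.002]
wrist 0.56 10254 x,z mm [239.   22.7] yaw -0.001
scene 0.92 481 x,z mm [238.5  22.6] yaw -0.002
bowl [ 0.002 -0.002 -0.001] 1638 1590
rib [ 0.001 -0.003  0.   ] 484 450
loop [-0.003  0.005  0.   ] 183 239
bucket [-0.01  -0.003 -0.001] 3378 3635
```

View pics/7.png

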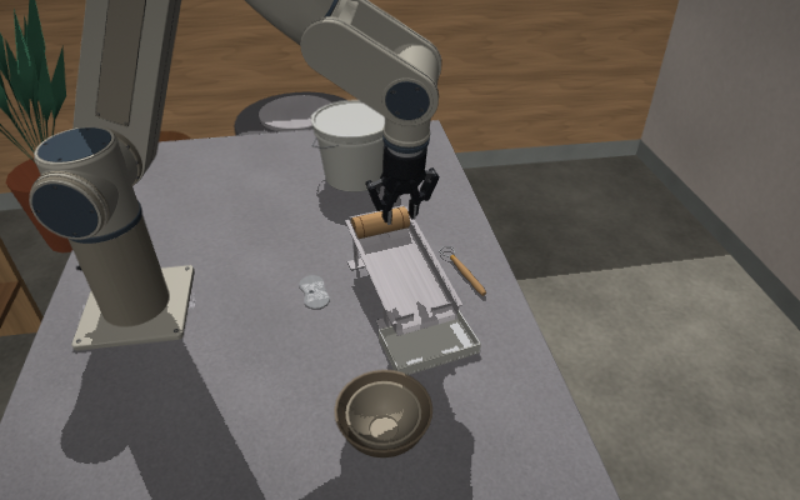

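The side view shows the roller square against the high end at (380,222), the arm clear of it, and the bystanders in place. The bucket's apparent 10 mm shift comes from the arm hiding part of it.

```bash
python3 -c "
from bench import close_job
print(close_job())"
```

```text
the job is handed in; nothing more can be done
None
```

The roller is parked between the catch and the end stop, and the job was handed in at about 20 s. `close_job` gave no verdict. I pushed it up from behind with both fingertips, half open, at about 20–32 mm/s. After it dropped in, I backed the fingers away and lifted them clear.

**Last checks:**
- **Roller position:** the two cameras put its axis at x = 238.5 and 239.0 mm. The measured height was about 22.6 mm off the floor, within the 20–28 mm limit but below the nominal 24. It is square to within 0.002 rad.
- **Roller at rest:** the position matched the reading taken about 1.2 s earlier to within 1 mm. I did not measure its speed directly.
- **Contact:** measured tool forces stayed below about 2 N, and the arm was clear of the roller at the end.
- **Bystanders:** the bowls, rib and loop tool read within about 6 mm of where they started. The bucket read 10 mm off, most likely because the arm partly hid it; I never went near it.

**What disagreed:** the fingertips really sit about 43 mm behind the reported TCP. My first approach passed above the roller without touching it. I measured the fingers with all three cameras and used that offset for the push.

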